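Slide the dish under the reader head

TASK

Take the covered petri dish that waits on the square white tile, set it on the bench at the flared mouth of the low dish reader, and push it between the rails under the head until it is fully home against the stop at the back. Keep the dish level and leave the spare dish where it is.

Things in the scene. Friction and masses are not known exactly. Their poses are not given: they have to be found in the camera images.
- dish_center (a point): Centre (half-way up, 7.5 mm above its underside) of the dish to be read: a round, flat, rigid, covered petri dish with pinkish filling, 61 mm across, 15 mm high, about 40 g. It starts near the middle of a fixed, square white ceramic tile, 80 x 80 mm and 4 mm thick, on the bench. Axis z points up.
- spare_center (a point): Centre (half-way up) of the spare petri dish, which looks and measures the same but stands on the bare bench. It must stay where it is.
- reader: Low reader fixed on the bench: white head across two rails, grey box at its -y side. Origin on the bench under the lens, where a home dish has its centre; +x: push direction, z up. Head covers x -20 to 20, y -93 to 60 mm, top 53 mm high, headroom 22 mm. Rails 10 mm high, inner faces y = +/-36 mm. Stop face at x = 30.5 mm: the home dish's near edge still stands out of the head by 10 mm.
- reader_mouth (a point): Point on the bench midway between the tips of the flared guides at the reader's mouth, 89 mm before its origin (x = -89 mm there), same axes. The guides are 10 mm high; their opening narrows from about 105 mm here to the 72 mm of the straight rails at x = -60 mm. The dish slides on the bench itself, which is clear in front of the mouth for 100 mm.
There are look-alikes about, which are no part of the job. What is shaped like the part that bears dish_center but blue is not meant.

How it is judged (in metres and radians):
On the way:
1. the dish stands on the bench at the reader's mouth, in line with the channel, not yet under the head (x of dish_center in the frame of reader between -0.22 and -0.04 m and y of dish_center in the frame of reader between -0.05 and 0.05 m and height (world z) of dish_center below 0.013 m), for 0.1 s.
At the end, for the whole second after the job is handed in: The dish from the tile lies flat on the bench (tilt under 0.12 rad, its centre below 13 mm) between the rails under the head, its centre within 12 mm of the home point both along and across the channel (15 mm in all) (x of dish_center in the frame of reader between -0.012 and 0.012 m and y of dish_center in the frame of reader between -0.012 and 0.012 m and height (world z) of dish_center below 0.013 m and angle between dish_center's own z axis and vertical below 0.12 rad and horizontal distance between dish_center and reader below 0.015 m); the robot touches nothing.
It fails at once if the dish is tilted by more than 0.6 rad (angle between dish_center's own z axis and vertical above 0.6 rad).
It fails at once if the spare dish is moved by more than 25 mm (distance of spare_center from where it was at the start of the episode above 0.025 m).
It also fails if it takes over 54 s, if anything falls off the work surface, if the arm or the gripper's body presses on something with over 40 N, if the wrist force passes 120 N, or if a joint passes its speed limit or range.

ROBOT

A 6-joint arm with a two-finger parallel gripper is mounted at the origin on a cart in front of the work surface, level with it; the furniture and walls round the work are solid. World frame = base frame: x ahead of the robot, y to its left, z up, the work surface at z = 0. Lengths are in mm, angles in rad, forces in N, time in s.
With the tool pointing down it reaches from about 325 to 850 mm from the base axis. Payload 15.5 kg.
Tool frame: the origin (TCP) lies where the fingers leave the gripper's body, on its centre line; the fingertips stand env.finger_overhang ahead of it and the grasp point (between the pads) lies 60 mm ahead of it (env.finger_overhang is the distance from the TCP to the fingertips, in mm); x points along the fingers, y is the direction in which the jaws open and shut, and the axes are right-handed (so a half turn about x gives the same grasp; the last joint's range is limited). The gripper opens to 91 mm and grips with 3 to 60 N. Pads are 32 mm wide; open, the fingers measure 118 mm over their backs; the gripper's body (76 mm by 178 mm) begins 60 mm behind the grasp point.
Start: joints at [1.173, 0.494, 1.345, -0, 1.302, -0.096], TCP at [186.367, 596.569, 292.215] pointing down, gripper open.
Joint ranges: [-2.91, 2.91], [-0.82, 2.16], [0.22, 2.67], [-1.22, 4.37], [0.12, 2.79], [-3.08, 3.08]. Speed limits (rad/s): [1.89, 1.89, 2.57, 3.01, 3.01, 3.01].

INTERFACE

Orientations are given as [roll, pitch, yaw] about the fixed x, y, z axes, in that order (R = Rz(yaw) Ry(pitch) Rx(roll)).
In Python, from plant import telemetry, optics, close_job, env gives the robot as it stands. The module is installed in compiled form; this text tells all that it offers.
- The arm moves only by the tool step_arm, never from a script. Its argument "increments" is a list of rows, each an object of numbers: "tx", "ty", "tz": the shift along the world's x, y, z in cm; "turn": the turn about the world's z in rad; "gripper": the finger opening in cm, from 0 to 9.12. A call has 1 to 5 rows; each row shifts and turns the pose as measured when the row begins; what a row does not reach is not made up. A row lasts 1/8 s, in which the tool goes at most 62.5 mm and 10.7 degrees, less where a joint would pass 70% of its speed; a pose out of reach is approached as far as the arm can. A call is refused whole if a number of a shift passes 6.25 or a number of a turn 0.188, either way. A call with a gripper value outside its range is refused whole. The fingers move at their own pace and stop on an object; "newtons" is the grip in N (left out, the last holds). Time passes only in rows, so rows that do not move let the fingers close. It gives the time, the measured TCP pose, the force and the opening at its end, in the units of the state.
- telemetry.get_state(): the state, without advancing time (a new reading comes with each control period).
- optics.get_image(name): name is "scene" or "top" or "wrist"; returns a dict with "pixels" (420x560x3 uint8, red, green, blue), "z_map" (420x560 float32, mm along the optical axis (not along the pixel's ray), 0 where there is no reading), "fx", "fy", "cx", "cy" (pixels), "eye" and "attitude" of the camera in the world; the wrist camera has in their place "tool_from_camera" (4x4, takes a point from camera to tool coordinates, whose origin is the TCP and whose axes are the tool frame's). Camera axes: x right, y down, z forward; pixel columns grow to the right and rows downward; lengths in mm; the calibration is good to about 2 mm. A picture is of the moment at which its call begins: read the wrist's pose just before it.
- close_job(): hands the job in, once; it reports no verdict.
The state is a dict: "clock": time; "joints": joint angles; "joint_vel": joint speeds; "joint_efforts": joint torques, N m; "tcp_pos": TCP position; "tcp_rot": TCP orientation; "contact_force": force on the tool from outside, world axes, zero at the start; "moment": the same for the moment, N m; "grip_width": opening from 0.0 (shut) to 1.0 (fully open).
Only numpy, scipy, OpenCV 4.12 (cv2) and the standard library are available. Lean on these libraries where they do the work, as an engineer would, in place of code of your own. Each camera call takes 0.05 s, during which the arm holds its last target.

## Working session

There is one attempt and no reset: what is moved stays moved. The work goes in short steps, Python scripts to look and compute and a tool call to move; the robot and the scene stay as the last step left them, time stands still between calls to the robot, and variables do not carry over. Pictures are saved under pics/ and viewed, and the job is handed in when it is done.

Besides the shell and the picture viewer there is one more tool, called after "Emit:" by a JSON object that holds its "op" and its "data", one argument or row to a line. step_arm: Moves the arm, as the interface text tells. Its arguments: {"type":"object","properties":{"increments":{"type":"array","items":{"type":"object","properties":{"tx":{"type":"number"},"ty":{"type":"number"},"tz":{"type":"number"},"turn":{"type":"number"},"gripper":{"type":"number"}}}},"newtons":{"type":"number"}},"required":["increments"]}

```bash
mkdir -p pics
python3 - <<'E'
from plant import telemetry, optics, env
import cv2
s=telemetry.get_state()
for k,v in s.items(): print(k,v)
print(env.finger_overhang)
for n in ("scene","top","wrist"):
    im=optics.get_image(n)
    cv2.imwrite(f"pics/{n}0.png",im["pixels"][:,:,::-1])
    print(n,{k:v for k,v in im.items() if k not in("pixels","z_map")})
E
```

```text
clock 0.0
joints [ 1.17254174e+00  4.94213985e-01  1.34614626e+00  8.18506575e-06
  1.30250777e+00 -9.54994549e-02]
joint_vel [ 9.29049852e-05 -1.88226018e-03 -4.15756148e-04  1.40039278e-04
 -4.30525071e-04  3.28957480e-04]
joint_efforts [-3.49174888e-04 -8.78826141e+01 -3.81848001e+01  7.09097553e-02
  5.34010562e-02 -4.00202350e-05]
tcp_pos [186.22448314 596.30363961 291.61393223]
tcp_rot [-1.67248176  1.56952094 -1.97523907]
contact_force [ 0.4560039  -0.54248725 -0.07408805]
moment [-0.06505881  0.00686842  0.04414741]
grip_width 0.9995918544754507
78.3
scene {'fx': 492.17401187446, 'fy': 492.17401187446, 'cx': 273.9471525775021, 'cy': 210.10463683987405, 'eye': array([-116.41561978,  -65.11212154,  806.26432265]), 'attitude': array([-2.42788796, -0.00669489, -1.78037493])}
top {'fx': 541.0839684368345, 'fy': 541.0839684368345, 'cx': 271.1727370301143, 'cy': 214.95584624007313, 'eye': array([ 409.57205432, -206.97791973, 1115.69553483]), 'attitude': array([-3.06358754, -0.01638478, -1.58088542])}
wrist {'fx': 339.6866320185858, 'fy': 339.6866320185858, 'cx': 281.3629470476565, 'cy': 205.61072338912885, 'tool_from_camera': array([[ 1.97054022e-05, -2.93453848e-01,  9.55973242e-01,
        -9.20411627e+01],
       [ 9.99999914e-01,  4.00838502e-04,  1.02431947e-04,
         8.60147854e-01],
       [-4.13249931e-04,  9.55973158e-01,  2.93453831e-01,
        -8.30832118e+01],
       [ 0.00000000e+00,  0.00000000e+00,  0.00000000e+00,
         1.00000000e+00]])}
```

View pics/top0.png

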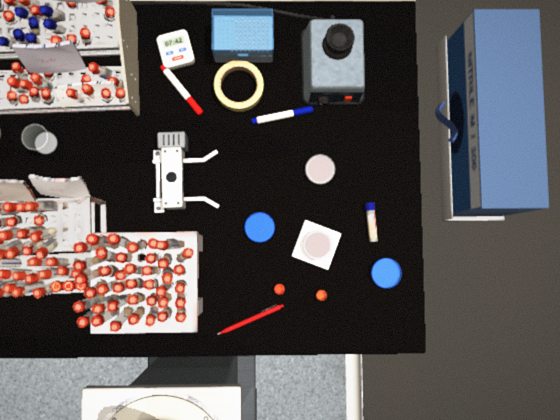

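View pics/scene0.png

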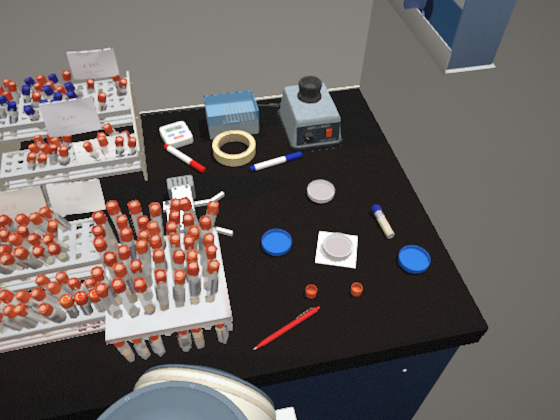

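View pics/wrist0.png

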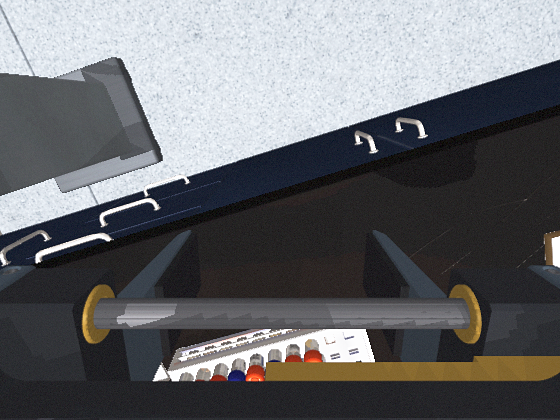

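```bash
cat > h.py <<'E'
import numpy as np
from scipy.spatial.transform import Rotation as R
def pose(im):
    return R.from_euler('xyz',im['attitude']).as_matrix(), np.array(im['eye'])
def ray(im,uv,z):
    M,e=pose(im); uv=np.atleast_2d(uv).astype(float)
    d=np.c_[(uv[:,0]-im['cx'])/im['fx'],(uv[:,1]-im['cy'])/im['fy'],np.ones(len(uv))]@M.T
    return e+d*((z-e[2])/d[:,2])[:,None]
def cloud(im):
    v,u=np.mgrid[:420,:560]; zm=im['z_map']
    p=np.stack([(u-im['cx'])/im['fx']*zm,(v-im['cy'])/im['fy']*zm,zm],-1)
    M,e=pose(im); return p@M.T+e
E
python3 - <<'E'
from plant import optics
import cv2,numpy as np
from h import *
im=optics.get_image("top"); P=cloud(im); px=im['pixels']
bgr=px[:,:,::-1].copy()
cv2.imwrite("pics/read1.png",cv2.resize(bgr[120:240,130:260],None,fx=5,fy=5,interpolation=cv2.INTER_CUBIC))
cv2.imwrite("pics/dish1.png",cv2.resize(bgr[140:290,240:400],None,fx=4,fy=4,interpolation=cv2.INTER_CUBIC))
hsv=cv2.cvtColor(bgr,cv2.COLOR_BGR2HSV)
print(hsv[243,317],hsv[169,320],hsv[228,310])
for n,(u,v) in dict(tile=(317,243),spare=(320,169),rack=(140,280),head=(170,160),bench=(280,200),rack2=(60,220)).items(): print(n,P[v,u].round(1), P[v-8:v+8,u-8:u+8,2].max().round(1))
print('rack max z',P[230:335,85:205,2].max())
sc=optics.get_image("scene"); cv2.imwrite("pics/sc1.png",cv2.resize(sc['pixels'][150:300,150:420,::-1],None,fx=2.8,fy=2.8,interpolation=cv2.INTER_CUBIC))
E
```

```text
[  5  22 235] [  7  25 234] [  0   0 253]
tile [ 437.3 -318.2   18.8] 1115.7
spare [ 589.2 -327.2   16.1] 1115.7
rack [372.6   3.9 174.3] 212.1
head [603.8 -25.6  50.7] 1115.7
bench [ 527.8 -244.8   -2.2] 1115.7
rack2 [482.3 168.1 106.7] 1115.7
rack max z 1115.6955348322008
```

View pics/read1.png

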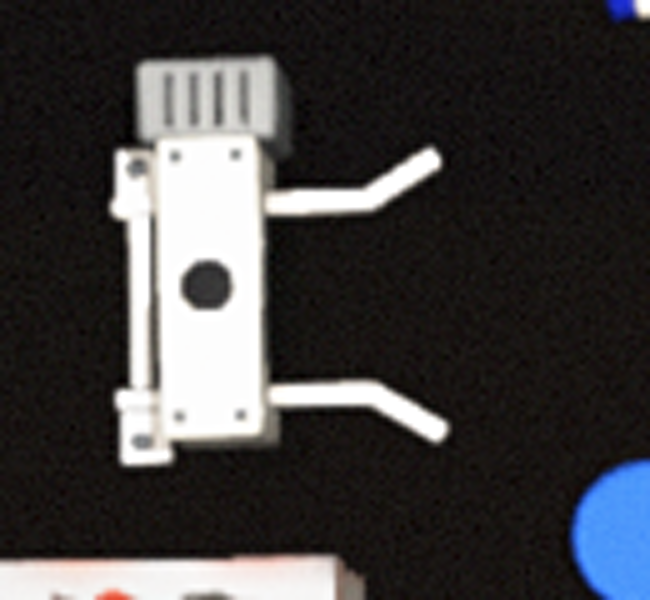

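View pics/dish1.png

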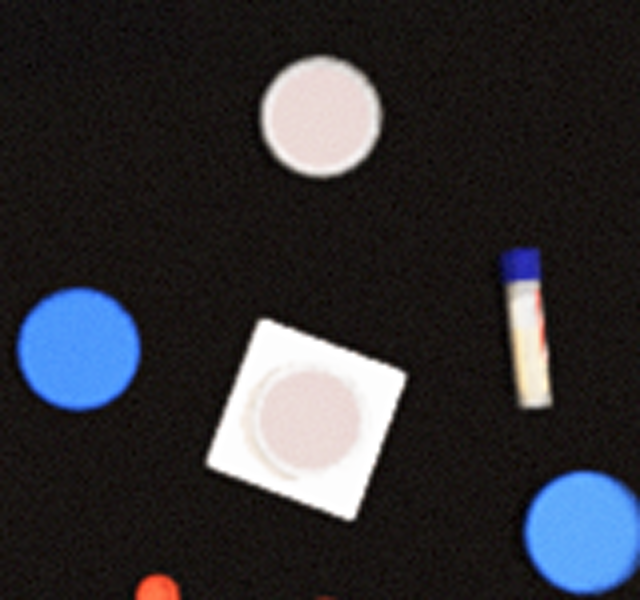

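View pics/sc1.png

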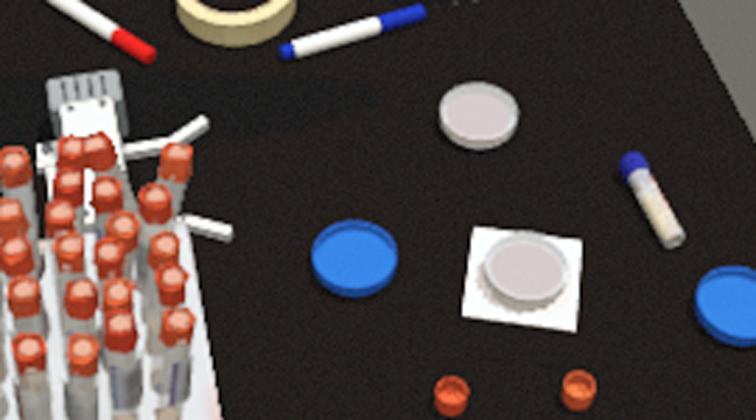

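Run:
```python
from plant import optics,telemetry
import cv2,numpy as np
from h import *
im=optics.get_image("top"); P=cloud(im); bgr=im['pixels'][:,:,::-1].copy(); s=telemetry.get_state()
hsv=cv2.cvtColor(bgr,cv2.COLOR_BGR2HSV)
def blobs(m,im,z,name):
    n,l,st,c=cv2.connectedComponentsWithStats(m.astype(np.uint8))
    for i in range(1,n):
        if st[i,4]>300 : print(name,c[i].round(1),st[i],ray(im,c[i],z)[0].round(1))
m=(hsv[...,1]>14)&(hsv[...,1]<60)&(hsv[...,2]>190)&((hsv[...,0]<14)|(hsv[...,0]>170)); m[:, :280]=0; m[:,350:]=0;m[:130]=0
blobs(m,im,17,'dish top')
t=(hsv[...,2]>150); t[:,:280]=0;t[:,355:]=0;t[:200]=0
blobs(t,im,4,'tile')
for n,uv,z in [('tipU',(216.6,151.6),10),('tipL',(218,206.4),10),('bendU',(203.6,160),10),('bendL',(204.6,198),10),('railU_in',(184,162),10),('railL_in',(184,196),10),('lens',(171.4,177.2),53)]:
    print(n,ray(im,uv,z)[0].round(1))
sub=(P[...,2]>60)&(P[...,2]<300)&(P[...,0]>250)&(P[...,0]<560)&(P[...,1]<80)&(P[...,1]>-150)
Q=P[sub]; print('tall near reader',len(Q),Q.min(0).round(),Q.max(0).round(),np.percentile(Q,[1,99],axis=0).round())
for x in range(380,520,15):
  q=Q[(Q[:,0]>x)&(Q[:,0]<x+15)]
  if len(q)>3: print(x,len(q),np.percentile(q[:,2],98).round(),np.percentile(q[:,1],2).round())
T=R.from_euler('xyz',s['tcp_rot']).as_matrix(); print(T.round(3))
# scene view
sc=optics.get_image("scene");h2=cv2.cvtColor(sc['pixels'][:,:,::-1].copy(),cv2.COLOR_BGR2HSV)
m=(h2[...,2]>100)&(h2[...,1]<80);m[:,:300]=0;m[:,365:]=0;m[:170]=0;m[275:]=0
blobs(m,sc,4,'sc tile/spare')
m=(h2[...,1]>14)&(h2[...,1]<60)&(h2[...,2]>150)&((h2[...,0]<14)|(h2[...,0]>170));m[:,:300]=0;m[:,365:]=0;m[:170]=0;m[275:]=0
blobs(m,sc,17,'sc dish')
```

```text
dish top [319.6 168.8] [308 157  24  25 465] [ 589.4 -326.4   17. ]
dish top [317.  244.5] [305 233  25  24 470] [ 434.3 -318.4   17. ]
tile [316.2 244.3] [ 292  220   49   50 1570] [ 434.9 -317.9    4. ]
tile [317.  387.2] [ 280  354   75   66 4810] [ 147.6 -314.9    4. ]
tipU [ 628.1 -114.6   10. ]
tipL [ 514.4 -117.2   10. ]
bendU [610.7 -87.8  10. ]
bendL [531.9 -89.8  10. ]
railU_in [606.8 -47.5  10. ]
railL_in [536.4 -47.6  10. ]
lens [569.  -28.9  53. ]
tall near reader 10058 [274. -91.  61.] [460.  80. 223.] [[276. -85.  89.]
 [458.  77. 216.]]
380 797 213.0 -83.0
395 804 213.0 -84.0
410 820 213.0 -88.0
425 932 218.0 -85.0
440 772 220.0 -85.0
455 233 104.0 -85.0
[[-0.     0.298  0.955]
 [-0.     0.955 -0.298]
 [-1.    -0.    -0.   ]]
sc tile/spare [320.5 190.6] [307 179  28  24 539] [ 597.3 -328.7    4. ]
sc tile/spare [336.4 249. ] [ 315  231   43   38 1357] [ 434.7 -316.9    4. ]
```

Emit:
{"op": "step_arm", "data": {
  "increments": [
    {"tz": 5},
    {"tz": 5},
    {"tz": 5},
    {"tx": 3, "ty": -4, "tz": 1},
    {"tx": 4, "ty": -4, "turn": -0.18}
  ]
}}

```text
validation failed for argument at $.in...
```

Run:
```python
from plant import optics
from h import *
im=optics.get_image("top"); P=cloud(im); ok=im['z_map']>0
for y in range(0,700,100):
  q=P[ok&(P[...,1]>y)&(P[...,1]<y+100)&(P[...,0]>200)]
  if len(q):print(y,np.percentile(q[:,2],[90,99,99.9]).round(),q[:,0].max().round())
```

```text
0 [201. 216. 220.] 958.0
100 [163. 187. 215.] 910.0
200 [159. 182. 187.] 902.0
300 [ 3. 65. 78.] 880.0
```

Emit:
{"op": "step_arm", "data": {
  "increments": [
    {"tx": 0, "ty": 0, "tz": 5.0, "turn": 0, "gripper": 9.1},
    {"tx": 0, "ty": 0, "tz": 5.0, "turn": 0, "gripper": 9.1},
    {"tx": 0, "ty": 0, "tz": 5.0, "turn": 0, "gripper": 9.1},
    {"tx": 3.0, "ty": -4.0, "tz": 1.0, "turn": 0, "gripper": 9.1},
    {"tx": 4.0, "ty": -4.0, "tz": 0, "turn": -0.18, "gripper": 9.1}
  ]
}}

```text
clock: 1.02
tcp_pos: [255.3, 515.7, 456.3]
tcp_rot: [-1.743, 1.57, -2.223]
contact_force: [1.4, -0.2, -0.0]
grip_width: 0.999
```

Emit:
{"op": "step_arm", "data": {
  "increments": [
    {"tx": 4.0, "ty": -4.5, "tz": 0, "turn": -0.18},
    {"tx": 4.0, "ty": -4.5, "tz": 0, "turn": -0.18},
    {"tx": 4.0, "ty": -4.5, "tz": 0, "turn": -0.18},
    {"tx": 3.0, "ty": -5.2, "tz": 0, "turn": -0.18},
    {"tx": 2.0, "ty": -5.8, "tz": 0, "turn": -0.18}
  ]
}}

```text
validation failed for argument at $.in...
```

Emit:
{"op": "step_arm", "data": {
  "increments": [
    {"tx": 1.0, "ty": -6.0, "tz": 0, "turn": -0.18},
    {"tx": 1.0, "ty": -6.0, "tz": 0, "turn": -0.18},
    {"tx": 0, "ty": -6.0, "tz": 0, "turn": -0.18},
    {"tx": 0, "ty": -6.0, "tz": 0, "turn": -0.18},
    {"tx": 0, "ty": -6.0, "tz": 0, "turn": -0.18}
  ]
}}

```text
validation failed for argument at $.in...
```

Emit:
{"op": "step_arm", "data": {
  "increments": [
    {"tx": 0, "ty": -6.0, "tz": 0, "turn": -0.18},
    {"tx": 0, "ty": -6.0, "tz": 0, "turn": -0.18},
    {"tx": 0, "ty": -6.0, "tz": 0, "turn": -0.18},
    {"tx": 0, "ty": -6.0, "tz": 0, "turn": -0.18},
    {"tx": 0, "ty": -6.0, "tz": 0, "turn": -0.18}
  ]
}}

```text
validation failed for argument at $.in...
```

Emit:
{"op": "step_arm", "data": {
  "increments": [
    {"tx": 4.0, "ty": -4.5, "tz": 0, "turn": -0.18, "gripper": 9.1},
    {"tx": 4.0, "ty": -4.5, "tz": 0, "turn": -0.18, "gripper": 9.1},
    {"tx": 4.0, "ty": -4.5, "tz": 0, "turn": -0.18, "gripper": 9.1},
    {"tx": 3.0, "ty": -5.2, "tz": 0, "turn": -0.18, "gripper": 9.1},
    {"tx": 2.0, "ty": -5.8, "tz": 0, "turn": -0.18, "gripper": 9.1}
  ]
}}

```text
clock: 1.65
tcp_pos: [429.9, 263.8, 456.8]
tcp_rot: [1.742, 1.569, 0.333]
contact_force: [0.5, -0.8, 0.1]
grip_width: 0.998
```

Emit:
{"op": "step_arm", "data": {
  "increments": [
    {"tx": 1.0, "ty": -6.0, "tz": 0, "turn": -0.18, "gripper": 9.1},
    {"tx": 1.0, "ty": -6.0, "tz": 0, "turn": -0.18, "gripper": 9.1},
    {"tx": 0, "ty": -6.0, "tz": 0, "turn": -0.18, "gripper": 9.1},
    {"tx": 0, "ty": -6.0, "tz": 0, "turn": -0.18, "gripper": 9.1},
    {"tx": 0, "ty": -6.0, "tz": 0, "turn": -0.18, "gripper": 9.1}
  ]
}}

```text
clock: 2.28
tcp_pos: [449.9, -45.3, 457.1]
tcp_rot: [1.847, 1.567, -0.493]
contact_force: [1.2, -0.1, -0.0]
grip_width: 0.997
```

Emit:
{"op": "step_arm", "data": {
  "increments": [
    {"tx": -0.3, "ty": -5.5, "tz": 0, "turn": -0.17, "gripper": 9.1},
    {"tx": -0.3, "ty": -5.5, "tz": -2.0, "turn": -0.17, "gripper": 9.1},
    {"tx": -0.3, "ty": -5.5, "tz": -3.0, "turn": -0.17, "gripper": 9.1},
    {"tx": -0.3, "ty": -5.5, "tz": -3.0, "turn": -0.17, "gripper": 9.1},
    {"tx": -0.3, "ty": -5.0, "tz": -3.0, "turn": -0.17, "gripper": 9.1}
  ]
}}

```text
clock: 2.9
tcp_pos: [433.6, -322.4, 348.8]
tcp_rot: [2.19, 1.56, -1.031]
contact_force: [1.4, -0.3, -0.3]
grip_width: 0.995
```

```bash
cat > look.py <<'E'
import sys
from plant import optics,telemetry
import cv2
from h import *
def wrist(name):
    s=telemetry.get_state(); im=optics.get_image("wrist")
    T=np.eye(4);T[:3,:3]=R.from_euler('xyz',s['tcp_rot']).as_matrix();T[:3,3]=s['tcp_pos']
    C=T@im['tool_from_camera']
    im['eye']=C[:3,3]; im['attitude']=R.from_matrix(C[:3,:3]).as_euler('xyz')
    cv2.imwrite(f"pics/{name}.png",im['pixels'][:,:,::-1])
    y=T[:3,1]; print('clock',round(s['clock'],2),'tcp',np.round(s['tcp_pos'],1),'tooly',y.round(3),'down',T[:3,0].round(3),'ang',np.arctan2(y[1],y[0]).round(3),'j6',s['joints'][5].round(2))
    return im
if __name__=="__main__": wrist(sys.argv[1])
E
python3 look.py w2
```

```text
clock 2.9 tcp [ 433.6 -322.4  348.8] tooly [-0.079 -0.997  0.009] down [ 0.006 -0.01  -1.   ] ang -1.65 j6 0.9
```

View pics/w2.png

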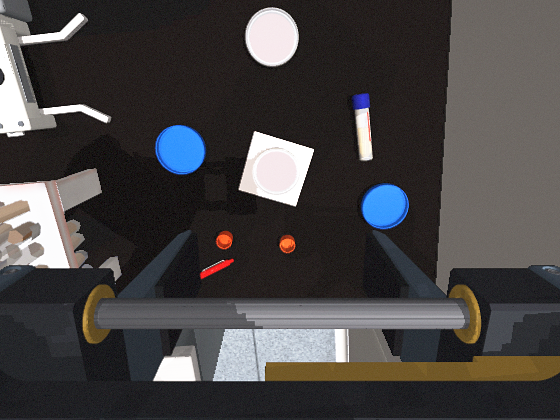

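Run:
```python
from look import *
im=wrist('w3'); bgr=im['pixels'][:,:,::-1].copy(); h=cv2.cvtColor(bgr,cv2.COLOR_BGR2HSV)
m=(h[...,1]>12)&(h[...,1]<60)&(h[...,2]>180)&((h[...,0]<14)|(h[...,0]>170));m[215:]=0
m=cv2.morphologyEx(m.astype(np.uint8),cv2.MORPH_OPEN,np.ones((5,5)))
n,l,st,c=cv2.connectedComponentsWithStats(m)
for i in range(1,n): 
  if st[i,4]>200: print(st[i],c[i].round(1),ray(im,c[i],17)[0].round(1))
for n,uv in [('gU',(83,20)),('gL',(106,119))]: print(n,ray(im,uv,10)[0].round(1))
cv2.imwrite('pics/crop3.png',cv2.resize(bgr[110:230,200:360],None,fx=4,fy=4))
```

```text
clock 2.95 tcp [ 432.4 -326.7  344.7] tooly [-0.091 -0.996  0.008] down [ 0.002 -0.009 -1.   ] ang -1.662 j6 0.91
[236 159  21  35 400] [245.  178.5] [ 428.1 -282.4   17. ]
gU [ 623.6 -122.8   10. ]
gL [ 515.5 -122.5   10. ]
```

View pics/crop3.png

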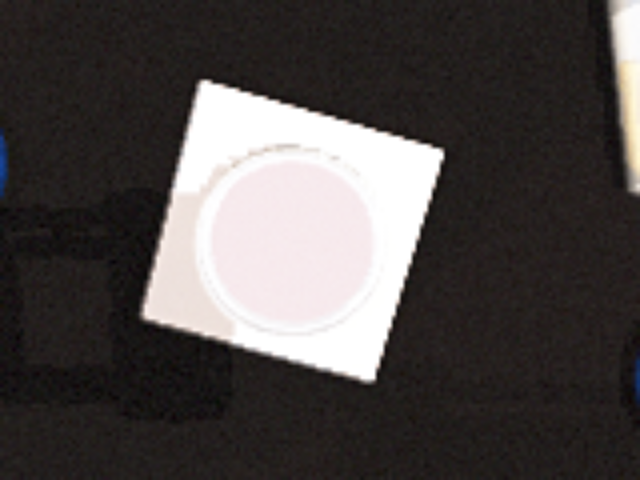

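Emit:
{"op": "step_arm", "data": {
  "increments": [
    {"tx": 0.2, "ty": 0.8, "tz": -4.0, "turn": 0.11, "gripper": 9.1},
    {"tx": 0, "ty": 0, "tz": -4.0, "turn": 0, "gripper": 9.1},
    {"tx": 0, "ty": 0, "tz": -4.0, "turn": 0, "gripper": 9.1},
    {"tx": 0, "ty": 0, "tz": -2.0, "turn": 0, "gripper": 9.1},
    {"tx": 0, "ty": 0, "tz": 0, "turn": 0, "gripper": 9.1}
  ]
}}

```text
clock: 3.62
tcp_pos: [434.8, -315.7, 203.5]
tcp_rot: [2.024, 1.562, -1.085]
contact_force: [0.4, -0.4, 0.6]
grip_width: 0.996
```

Run:
```python
from look import *
im=wrist('w4'); bgr=im['pixels'][:,:,::-1].copy(); h=cv2.cvtColor(bgr,cv2.COLOR_BGR2HSV)
m=(h[...,1]>8)&(h[...,1]<60)&(h[...,2]>225)&((h[...,0]<14)|(h[...,0]>165));m[215:]=0
m=cv2.morphologyEx(m.astype(np.uint8),cv2.MORPH_OPEN,np.ones((5,5)))
n,l,st,c=cv2.connectedComponentsWithStats(m)
for i in range(1,n): 
  if st[i,4]>200: print(st[i],c[i].round(1),ray(im,c[i],17)[0].round(1))
print(im['eye'])
```

```text
clock 3.62 tcp [ 434.8 -315.7  203.5] tooly [ 0.033 -0.999  0.008] down [ 0.004 -0.008 -1.   ] ang -1.538 j6 0.8
[ 267    0   68   42 2315] [300.2  17.5] [ 579.  -325.6   17. ]
[241 163  41  24 483] [257.9 172.6] [ 462.4 -296.1   17. ]
[ 254  175   59   40 1974] [282.9 196.9] [ 442.  -317.6   17. ]
[ 518.93355949 -311.58164821  295.84928009]
```

View pics/w4.png

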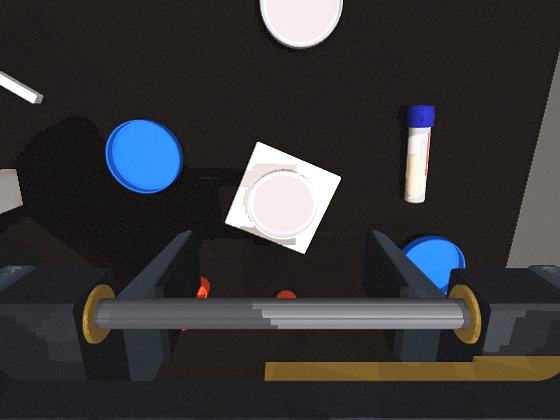

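Run:
```python
from look import *
im=wrist('w5')
print(ray(im,[(283,203.5),(247,204),(319,204),(283,169),(283,239)],19).round(1))
print(ray(im,[(259,142),(340,178),(303,253),(225,221)],4).round(1).tolist())
```

```text
clock 3.67 tcp [ 435.2 -316.   204.3] tooly [ 0.033 -0.999  0.009] down [ 0.005 -0.009 -1.   ] ang -1.538 j6 0.8
[[ 437.  -318.3   19. ]
 [ 435.6 -287.7   19. ]
 [ 437.5 -349.1   19. ]
 [ 466.8 -317.3   19. ]
 [ 404.4 -319.5   19. ]]
[[486.5, -296.4, 4.0], [457.5, -368.1, 4.0], [384.6, -339.2, 4.0], [414.3, -266.4, 4.0]]
```

Emit:
{"op": "step_arm", "data": {
  "increments": [
    {"tx": 0, "ty": -0.2, "tz": -4.0, "turn": 0, "gripper": 9.1},
    {"tx": 0, "ty": 0, "tz": -4.0, "turn": 0, "gripper": 9.1},
    {"tx": 0, "ty": 0, "tz": -2.0, "turn": 0, "gripper": 9.1},
    {"tx": 0, "ty": 0, "tz": -1.0, "turn": 0, "gripper": 9.1},
    {"tx": 0, "ty": 0, "tz": 0, "turn": 0, "gripper": 9.1}
  ],
  "newtons": 12
}}

```text
clock: 4.35
tcp_pos: [439.3, -321.2, 99.1]
tcp_rot: [2.247, 1.546, -0.861]
contact_force: [0.8, -0.8, -0.6]
grip_width: 0.999
```

Emit:
{"op": "step_arm", "data": {
  "increments": [
    {"tx": 0, "ty": 0, "tz": 0, "turn": 0, "gripper": 9.1},
    {"tx": 0, "ty": 0, "tz": 0, "turn": 0, "gripper": 9.1}
  ]
}}

```text
clock: 4.6
tcp_pos: [440.0, -321.8, 101.1]
tcp_rot: [2.259, 1.543, -0.848]
contact_force: [0.8, -0.4, 0.9]
grip_width: 0.995
```

```bash
python3 look.py w6
```

```text
clock 4.6 tcp [ 440.  -321.8  101.1] tooly [ 0.034 -0.999  0.021] down [ 0.018 -0.021 -1.   ] ang -1.537 j6 0.8
```

View pics/w6.png

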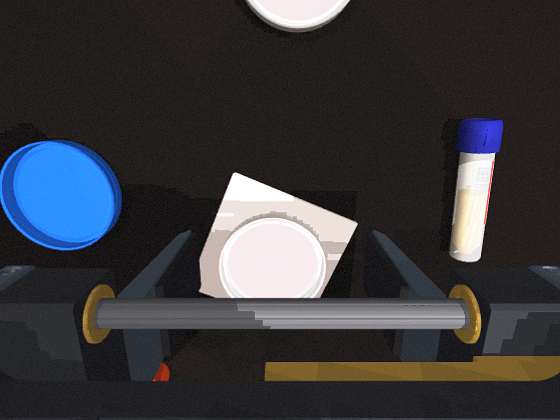

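Emit:
{"op": "step_arm", "data": {
  "increments": [
    {"tx": -0.5, "ty": 0.45, "tz": -0.8, "turn": 0, "gripper": 9.1},
    {"tx": 0, "ty": 0, "tz": -0.7, "turn": 0, "gripper": 9.1}
  ]
}}

```text
clock: 4.9
tcp_pos: [434.9, -317.2, 86.1]
tcp_rot: [2.266, 1.542, -0.842]
contact_force: [0.1, 1.5, 0.2]
grip_width: 1.001
```

```bash
python3 look.py w7
```

```text
clock 4.9 tcp [ 434.9 -317.2   86.1] tooly [ 0.034 -0.999  0.022] down [ 0.019 -0.022 -1.   ] ang -1.537 j6 0.8
```

View pics/w7.png

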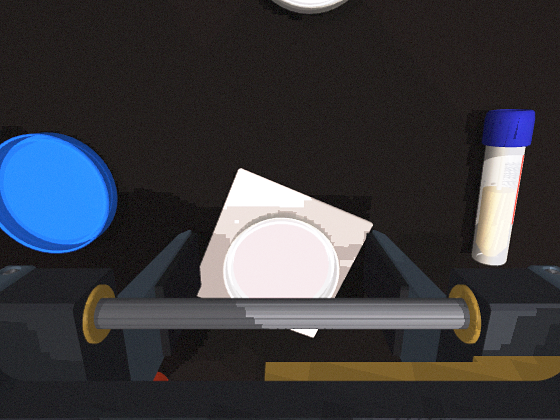

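Emit:
{"op": "step_arm", "data": {
  "increments": [
    {"tx": 0, "ty": 0, "tz": -0.1, "turn": 0, "gripper": 5.0},
    {"tx": 0, "ty": 0, "tz": 0, "turn": 0, "gripper": 5.0},
    {"tx": 0, "ty": 0, "tz": 0, "turn": 0, "gripper": 5.0},
    {"tx": 0, "ty": 0, "tz": 0, "turn": 0, "gripper": 5.0}
  ],
  "newtons": 12
}}

```text
clock: 5.45
tcp_pos: [435.0, -317.3, 83.8]
tcp_rot: [2.262, 1.543, -0.846]
contact_force: [0.0, -0.0, 0.0]
grip_width: 0.661
```

Emit:
{"op": "step_arm", "data": {
  "increments": [
    {"tx": 0, "ty": 0, "tz": 1.0, "turn": 0, "gripper": 5.0},
    {"tx": 0, "ty": 0, "tz": 2.0, "turn": 0, "gripper": 5.0},
    {"tx": 0, "ty": 0, "tz": 2.0, "turn": 0, "gripper": 5.0}
  ]
}}

```text
clock: 5.82
tcp_pos: [434.5, -316.9, 135.4]
tcp_rot: [2.254, 1.545, -0.854]
contact_force: [0.6, -0.4, 0.1]
grip_width: 0.663
```

```bash
python3 look.py w8
```

```text
clock 5.83 tcp [ 434.5 -316.9  135.4] tooly [ 0.034 -0.999  0.02 ] down [ 0.017 -0.02  -1.   ] ang -1.537 j6 0.8
```

View pics/w8.png

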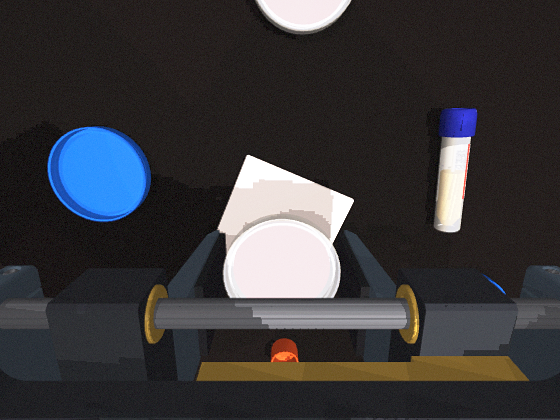

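The picture shows the dish held between the fingers at about (282,260), clear of the tile (290,190). Carrying it to the mouth.

Emit:
{"op": "step_arm", "data": {
  "increments": [
    {"tx": 2.0, "ty": 2.3, "tz": 0, "turn": 0, "gripper": 5.0},
    {"tx": 3.5, "ty": 4.0, "tz": 0, "turn": 0, "gripper": 5.0},
    {"tx": 3.5, "ty": 4.0, "tz": 0, "turn": 0, "gripper": 5.0},
    {"tx": 3.0, "ty": 3.5, "tz": 0, "turn": 0, "gripper": 5.0},
    {"tx": 1.5, "ty": 2.0, "tz": 0, "turn": 0, "gripper": 5.0}
  ]
}}

```text
clock: 6.5
tcp_pos: [574.0, -156.8, 141.3]
tcp_rot: [2.307, 1.536, -0.804]
contact_force: [-0.9, -1.0, 0.3]
grip_width: 0.667
```

```bash
python3 look.py w9
```

```text
clock 6.5 tcp [ 574.  -156.8  141.3] tooly [ 0.03  -0.999  0.026] down [ 0.024 -0.025 -0.999] ang -1.541 j6 1.19
```

View pics/w9.png

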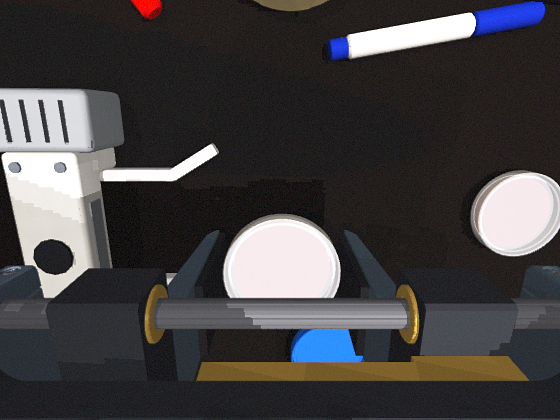

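Emit:
{"op": "step_arm", "data": {
  "increments": [
    {"tx": -0.1, "ty": 0, "tz": -2.5, "turn": 0, "gripper": 5.0},
    {"tx": 0, "ty": 0, "tz": -2.0, "turn": 0, "gripper": 5.0},
    {"tx": 0, "ty": 0, "tz": -1.0, "turn": 0, "gripper": 5.0},
    {"tx": 0, "ty": 0, "tz": 0, "turn": 0, "gripper": 5.0}
  ]
}}

```text
clock: 7.05
tcp_pos: [575.2, -154.3, 86.7]
tcp_rot: [2.361, 1.533, -0.748]
contact_force: [0.0, -0.1, -0.8]
grip_width: 0.665
```

Emit:
{"op": "step_arm", "data": {
  "increments": [
    {"tx": -0.3, "ty": 0, "tz": -0.5, "turn": 0, "gripper": 5.0},
    {"tx": 0, "ty": 0, "tz": 0, "turn": 0, "gripper": 5.0}
  ]
}}

```text
clock: 7.3
tcp_pos: [572.2, -154.8, 82.6]
tcp_rot: [2.373, 1.532, -0.736]
contact_force: [0.7, 0.5, 0.0]
grip_width: 0.667
```

Emit:
{"op": "step_arm", "data": {
  "increments": [
    {"tx": 0, "ty": 0, "tz": -0.2, "turn": 0, "gripper": 5.0},
    {"tx": 0, "ty": 0, "tz": 0, "turn": 0, "gripper": 5.0}
  ]
}}

```text
clock: 7.55
tcp_pos: [572.5, -155.0, 81.1]
tcp_rot: [2.384, 1.531, -0.726]
contact_force: [-0.5, 0.1, -0.2]
grip_width: 0.667
```

Bottom about 1 mm above the bench; a touch lower, then release.

Emit:
{"op": "step_arm", "data": {
  "increments": [
    {"tx": 0, "ty": 0, "tz": -0.1, "turn": 0, "gripper": 5.0},
    {"tx": 0, "ty": 0, "tz": 0, "turn": 0, "gripper": 7.5},
    {"tx": 0, "ty": 0, "tz": 0, "turn": 0, "gripper": 9.0},
    {"tx": 0, "ty": 0, "tz": 0.3, "turn": 0, "gripper": 9.0}
  ]
}}

```text
clock: 8.05
tcp_pos: [572.6, -155.0, 83.2]
tcp_rot: [2.384, 1.531, -0.725]
contact_force: [0.3, -0.7, 0.3]
grip_width: 0.956
```

```bash
python3 look.py w10
```

```text
clock 8.05 tcp [ 572.6 -155.    83.2] tooly [ 0.032 -0.999  0.027] down [ 0.03  -0.026 -0.999] ang -1.539 j6 1.2
```

View pics/w10.png

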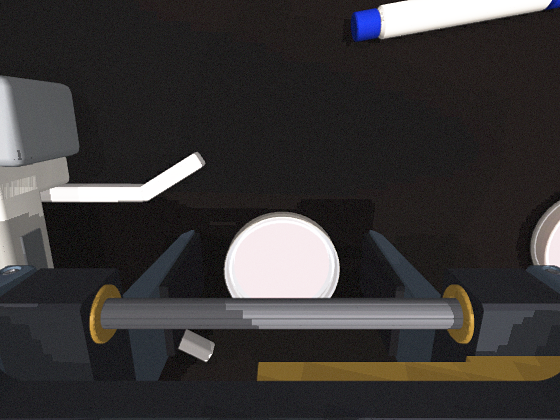

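Emit:
{"op": "step_arm", "data": {
  "increments": [
    {"tx": 0, "ty": 0, "tz": 2.0, "turn": 0, "gripper": 9.0},
    {"tx": 0, "ty": 0, "tz": 4.0, "turn": 0, "gripper": 9.0},
    {"tx": 0, "ty": -3.0, "tz": 1.0, "turn": 0, "gripper": 2.0},
    {"tx": 0, "ty": -4.0, "tz": 0, "turn": 0, "gripper": 0},
    {"tx": 0, "ty": 0, "tz": 0, "turn": 0, "gripper": 0}
  ]
}}

```text
clock: 8.72
tcp_pos: [573.0, -226.5, 157.1]
tcp_rot: [2.39, 1.529, -0.718]
contact_force: [-0.7, 1.2, 0.2]
grip_width: 0.692
```

Run:
```python
from look import *
im=wrist('w11')
for n in('top','scene'):
    t=optics.get_image(n); cv2.imwrite(f'pics/{n}11.png',t['pixels'][:,:,::-1])
```

```text
clock 8.72 tcp [ 573.  -226.5  157.1] tooly [ 0.033 -0.999  0.028] down [ 0.031 -0.027 -0.999] ang -1.538 j6 1.08
```

View pics/w11.png

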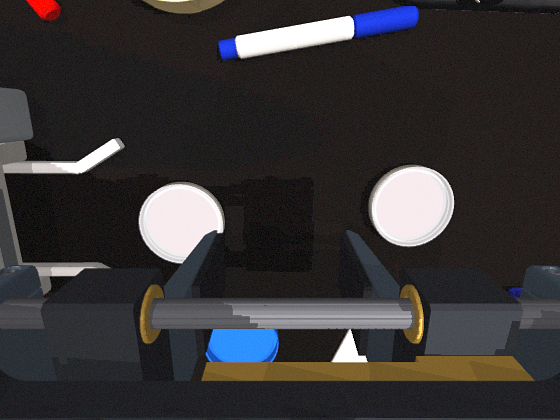

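View pics/top11.png

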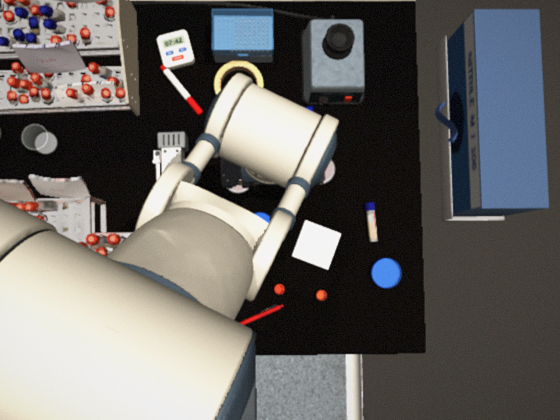

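Run:
```python
from look import *
im=wrist('w12')
print('dish',ray(im,[(181,222),(140,221),(224,221),(181,183)],15).round(1))
print('spare',ray(im,(412,205),15).round(1))
print('guides',ray(im,[(122,142),(104,268)],10).round(1))
t=optics.get_image('top');P=cloud(t)
for u,v in [(270,145),(325,145),(285,210),(265,250),(200,160),(160,215),(200,250),(120,330),(230,330)]: print((u,v),P[v-2:v+3,u-2:u+3].reshape(-1,3).mean(0).round())
print(telemetry.get_state()['joints'].round(3))
```

```text
clock 8.88 tcp [ 572.6 -223.7  156.5] tooly [ 0.035 -0.999  0.027] down [ 0.03  -0.026 -0.999] ang -1.536 j6 1.08
dish [[ 574.7 -154.    15. ]
 [ 574.7 -124.7   15. ]
 [ 576.3 -185.    15. ]
 [ 603.6 -155.2   15. ]]
spare [[ 592.2 -321.4   15. ]]
guides [[ 630.2 -114.7   10. ]
 [ 534.4  -92.7   10. ]]
(270, 145) [ 543. -217.  478.]
(325, 145) [ 536. -280.  508.]
(285, 210) [ 463. -233.  507.]
(265, 250) [ 417. -210.  575.]
(200, 160) [ 523. -135.  490.]
(160, 215) [ 449. -114.  620.]
(200, 250) [ 416. -155.  662.]
(120, 330) [ 368. -124.  794.]
(230, 330) [ 363. -186.  764.]
[-0.464  0.621  1.538 -0.012  0.945  1.077]
```

View pics/scene11.png

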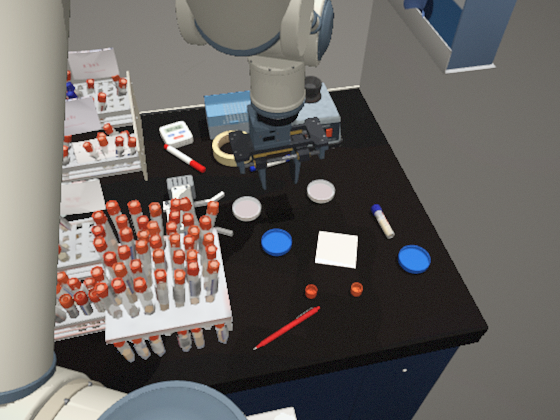

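Emit:
{"op": "step_arm", "data": {
  "increments": [
    {"tx": -0.1, "ty": 0, "tz": -2.0, "turn": 0, "gripper": 0},
    {"tx": 0, "ty": 0, "tz": -2.0, "turn": 0, "gripper": 0},
    {"tx": 0, "ty": 0, "tz": -1.5, "turn": 0, "gripper": 0},
    {"tx": 0, "ty": 0, "tz": -1.0, "turn": 0, "gripper": 0},
    {"tx": 0, "ty": 0, "tz": 0, "turn": 0, "gripper": 0}
  ]
}}

```text
clock: 9.6
tcp_pos: [572.0, -220.2, 89.5]
tcp_rot: [2.387, 1.532, -0.715]
contact_force: [0.3, 0.2, 1.1]
grip_width: 0.007
```

```bash
python3 look.py w13
```

```text
clock 9.6 tcp [ 572.  -220.2   89.5] tooly [ 0.04  -0.999  0.027] down [ 0.029 -0.025 -0.999] ang -1.531 j6 1.08
```

View pics/w13.png

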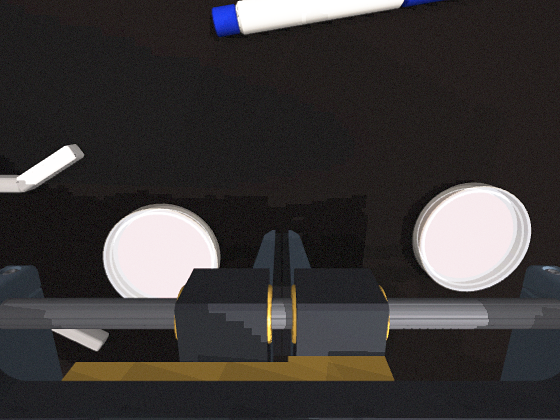

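Emit:
{"op": "step_arm", "data": {
  "increments": [
    {"tx": 0, "ty": 0.8, "tz": -0.6, "turn": 0, "gripper": 0},
    {"tx": 0, "ty": 1.0, "tz": 0, "turn": 0, "gripper": 0},
    {"tx": 0, "ty": 1.0, "tz": 0, "turn": 0, "gripper": 0},
    {"tx": 0, "ty": 1.0, "tz": 0, "turn": 0, "gripper": 0},
    {"tx": 0, "ty": 1.0, "tz": 0, "turn": 0, "gripper": 0}
  ]
}}

```text
clock: 10.28
tcp_pos: [572.9, -169.4, 85.1]
tcp_rot: [2.409, 1.529, -0.693]
contact_force: [-0.3, 0.2, 0.3]
grip_width: 0.005
```

```bash
python3 look.py w14
```

```text
clock 10.28 tcp [ 572.9 -169.4   85.1] tooly [ 0.039 -0.999  0.028] down [ 0.032 -0.027 -0.999] ang -1.532 j6 1.16
```

View pics/w14.png

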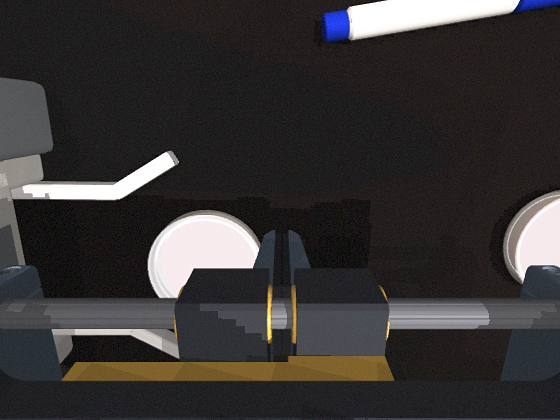

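Emit:
{"op": "step_arm", "data": {
  "increments": [
    {"tx": -0.1, "ty": 1.0, "tz": -0.1, "turn": 0, "gripper": 0},
    {"tx": -0.1, "ty": 1.0, "tz": 0, "turn": 0, "gripper": 0},
    {"tx": -0.1, "ty": 1.0, "tz": -0.1, "turn": 0, "gripper": 0},
    {"tx": -0.1, "ty": 1.0, "tz": 0, "turn": 0, "gripper": 0},
    {"tx": -0.1, "ty": 1.0, "tz": 0, "turn": 0, "gripper": 0}
  ]
}}

```text
clock: 10.95
tcp_pos: [567.5, -115.3, 83.0]
tcp_rot: [2.412, 1.529, -0.69]
contact_force: [-0.2, -1.7, 0.4]
grip_width: 0.005
```

```bash
python3 look.py w15
```

```text
clock 10.95 tcp [ 567.5 -115.3   83. ] tooly [ 0.039 -0.999  0.028] down [ 0.032 -0.026 -0.999] ang -1.532 j6 1.25
```

View pics/w15.png

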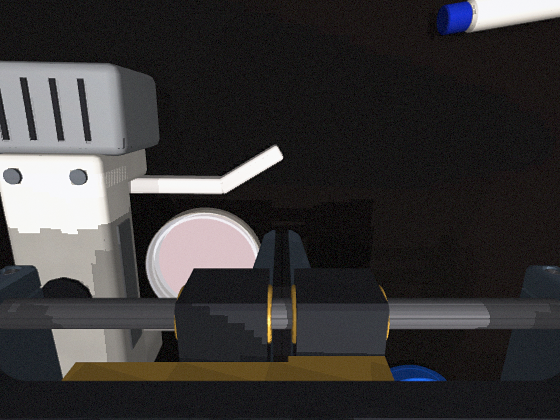

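Emit:
{"op": "step_arm", "data": {
  "increments": [
    {"tx": 0, "ty": 1.0, "tz": 0, "turn": 0, "gripper": 0},
    {"tx": 0, "ty": 1.0, "tz": 0, "turn": 0, "gripper": 0},
    {"tx": 0, "ty": 0.8, "tz": 0, "turn": 0, "gripper": 0}
  ]
}}

```text
clock: 11.38
tcp_pos: [567.1, -84.5, 82.9]
tcp_rot: [2.411, 1.53, -0.691]
contact_force: [-0.4, -1.0, 0.7]
grip_width: 0.009
```

```bash
python3 look.py w16
```

```text
clock 11.38 tcp [567.1 -84.5  82.9] tooly [ 0.04  -0.999  0.027] down [ 0.032 -0.026 -0.999] ang -1.531 j6 1.31
```

View pics/w16.png

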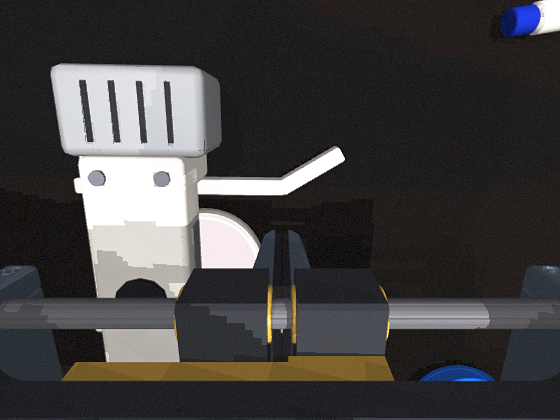

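Dish going under the head at (230,240), still visible between head edge and finger. Small pushes from here, watching the force.

Emit:
{"op": "step_arm", "data": {
  "increments": [
    {"tx": 0, "ty": 0.5, "tz": 0, "turn": 0, "gripper": 0},
    {"tx": 0, "ty": 0.4, "tz": 0, "turn": 0, "gripper": 0}
  ]
}}

```text
clock: 11.68
tcp_pos: [567.1, -74.2, 82.9]
tcp_rot: [2.412, 1.53, -0.689]
contact_force: [-0.4, 0.5, -0.6]
grip_width: -0.0
```

Emit:
{"op": "step_arm", "data": {
  "increments": [
    {"tx": 0, "ty": 0.2, "tz": 0, "turn": 0, "gripper": 0}
  ]
}}

```text
clock: 11.8
tcp_pos: [567.1, -72.1, 82.9]
tcp_rot: [2.413, 1.53, -0.689]
contact_force: [-0.4, -0.8, 0.5]
grip_width: 0.013
```

Emit:
{"op": "step_arm", "data": {
  "increments": [
    {"tx": 0, "ty": 0.2, "tz": 0, "turn": 0, "gripper": 0}
  ]
}}

```text
clock: 11.92
tcp_pos: [567.2, -70.0, 82.9]
tcp_rot: [2.413, 1.53, -0.689]
contact_force: [-0.8, -0.0, 0.6]
grip_width: 0.005
```

Emit:
{"op": "step_arm", "data": {
  "increments": [
    {"tx": 0, "ty": 0.2, "tz": 0, "turn": 0, "gripper": 0}
  ]
}}

```text
clock: 12.05
tcp_pos: [567.2, -68.0, 82.9]
tcp_rot: [2.413, 1.53, -0.689]
contact_force: [0.5, 0.3, -0.1]
grip_width: 0.005
```

Emit:
{"op": "step_arm", "data": {
  "increments": [
    {"tx": 0, "ty": 0.2, "tz": 0, "turn": 0, "gripper": 0}
  ]
}}

```text
clock: 12.18
tcp_pos: [567.2, -66.0, 82.9]
tcp_rot: [2.413, 1.53, -0.688]
contact_force: [0.1, -0.2, -0.3]
grip_width: 0.002
```

```bash
python3 look.py w17
```

```text
clock 12.18 tcp [567.2 -66.   82.9] tooly [ 0.039 -0.999  0.027] down [ 0.032 -0.026 -0.999] ang -1.531 j6 1.34
```

View pics/w17.png

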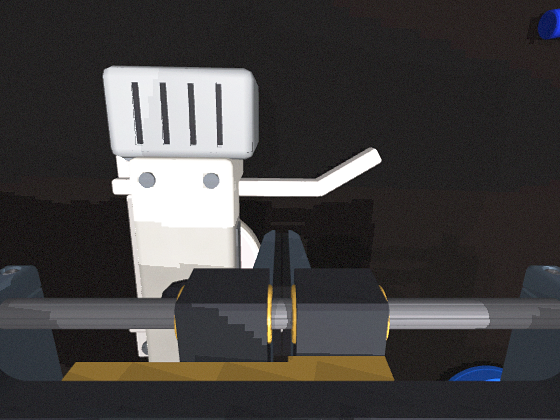

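Emit:
{"op": "step_arm", "data": {
  "increments": [
    {"tx": 0, "ty": 0.2, "tz": 0, "turn": 0, "gripper": 0}
  ]
}}

```text
clock: 12.35
tcp_pos: [567.6, -64.6, 83.1]
tcp_rot: [2.402, 1.528, -0.699]
contact_force: [0.4, -21.2, 3.2]
grip_width: 0.008
```

Emit:
{"op": "step_arm", "data": {
  "increments": [
    {"tx": 0, "ty": 0.15, "tz": 0, "turn": 0, "gripper": 0}
  ]
}}

```text
clock: 12.48
tcp_pos: [568.5, -64.4, 83.5]
tcp_rot: [2.393, 1.525, -0.708]
contact_force: [1.0, -19.5, 2.2]
grip_width: 0.003
```

Emit:
{"op": "step_arm", "data": {
  "increments": [
    {"tx": 0, "ty": 0.15, "tz": 0, "turn": 0, "gripper": 0}
  ]
}}

```text
clock: 12.6
tcp_pos: [569.3, -64.3, 83.9]
tcp_rot: [2.385, 1.523, -0.716]
contact_force: [-0.4, -14.9, 2.5]
grip_width: 0.002
```

Emit:
{"op": "step_arm", "data": {
  "increments": [
    {"tx": 0, "ty": -1.0, "tz": 0, "turn": 0, "gripper": 0},
    {"tx": 0, "ty": -3.0, "tz": 0, "turn": 0, "gripper": 0},
    {"tx": 0, "ty": -3.0, "tz": 0, "turn": 0, "gripper": 0},
    {"tx": 0, "ty": -1.0, "tz": 4.0, "turn": 0, "gripper": 0},
    {"tx": 0, "ty": -1.0, "tz": 4.0, "turn": 0, "gripper": 0}
  ]
}}

```text
clock: 13.22
tcp_pos: [567.5, -157.2, 163.0]
tcp_rot: [2.346, 1.529, -0.754]
contact_force: [0.3, -0.5, 0.5]
grip_width: 0.007
```

```bash
python3 look.py w18; python3 -c "
from plant import optics
import cv2
t=optics.get_image('scene');cv2.imwrite('pics/scene18.png',cv2.resize(t['pixels'][150:300,130:360,::-1],None,fx=3,fy=3))"
```

```text
clock 13.22 tcp [ 567.5 -157.2  163. ] tooly [ 0.041 -0.999  0.03 ] down [ 0.031 -0.029 -0.999] ang -1.53 j6 1.18
```

View pics/w18.png

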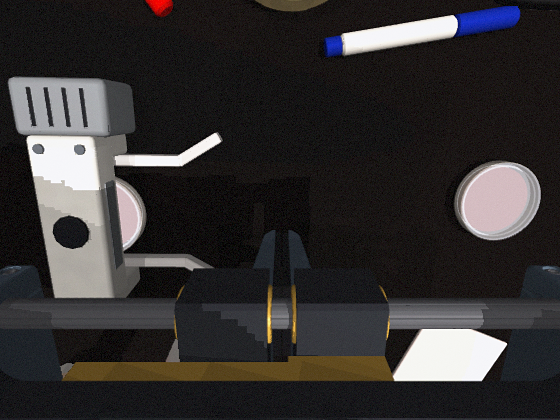

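View pics/scene18.png

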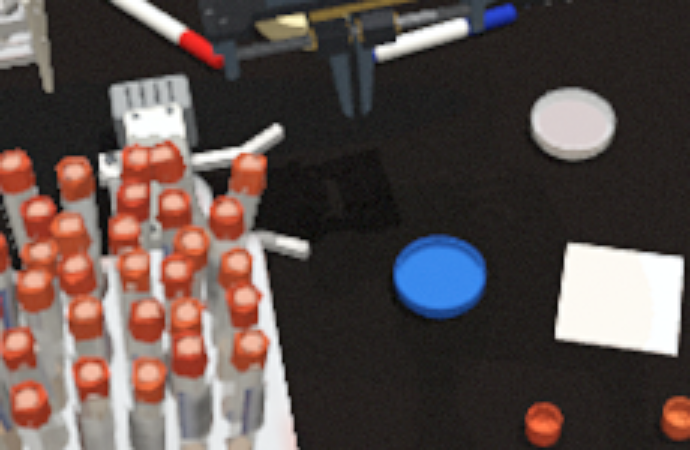

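Run:
```python
from look import *
im=wrist('w19')
print('edge',ray(im,[(145,214)],14).round(1))
print('tipU, bendU, bendL',ray(im,[(219,138),(182,161),(189,258)],10).round(1).tolist(), 'lens',ray(im,(71,232),53).round(1))
b=im['pixels'][:,:,::-1]; cv2.imwrite('pics/crop19.png',cv2.resize(b[120:290,20:240],None,fx=3.4,fy=3.4,interpolation=cv2.INTER_CUBIC))
```

```text
clock 13.32 tcp [ 569.4 -158.3  165.9] tooly [ 0.041 -0.999  0.033] down [ 0.037 -0.032 -0.999] ang -1.53 j6 1.18
edge [[574.4 -60.4  14. ]]
tipU, bendU, bendL [[632.1, -115.2, 10.0], [614.5, -88.1, 10.0], [537.8, -91.0, 10.0]] lens [[573.  -27.7  53. ]]
```

View pics/crop19.png

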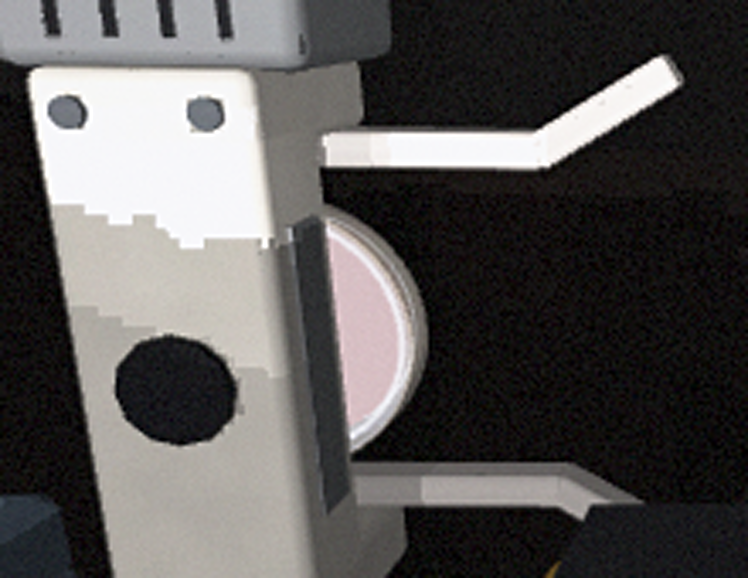

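```bash
python3 -c "
from plant import close_job,telemetry
s=telemetry.get_state();print(s['contact_force'],s['joint_vel'].round(3));print(close_job())"
```

```text
[0.7300009  0.78080901 0.37664293] [ 0.013  0.041  0.039 -0.001 -0.026  0.008]
the job is handed in; nothing more can be done
None
```

I took the dish from the white tile, set it on the bench about 130 mm before the reader's origin, and pushed it in with closed fingers until it met the stop. The push force rose to about 20 N there. I then backed the arm off and raised it, and handed in at about 13.4 s.

**Last checks (wrist picture):**
- **Along the channel:** the dish's near edge was about 29 mm past the guide bends, against 29.5 mm expected at home. It was about 33 mm before the lens, against 30.5 mm expected. These two disagree by about 2 mm, which is the calibration error. I took the dish as home.
- **Dish:** it looked flat between the rails.
- **Spare dish:** measured about 7 mm from its starting estimate at mid-job. The gripper never went near it, so I put that down to measuring error. It looked untouched in the final picture.
- **Force:** under about 1 N on the tool at hand-in, so the arm was touching nothing.

**Other points:**
- The tool picked up a slight lean during the job, about 0.05 rad by the end.
- The stop was met about 5 mm further on than I had predicted from the nominal finger size.
- My first four move calls were refused because rows need all five values. They moved nothing.

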